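Fit the cork polishing roller on its spindle

TASK

Take the orange-handled spindle from its notched rack, slide its bare shaft right through the bore of the cork roller lying in the dock, and push until the roller is squeezed between the spindle's black collar and the dock's sprung stop: press steadily with about 10 N for a second, never more than 20 N. Then ease off, lift the roller out on the spindle and lay the spindle back in the two notches of its rack with the roller still up against the collar, not dropping it. Do not touch the roller with the gripper, and leave the wax, bottle and screwdriver where they are.

Things in the scene. Friction and masses are not known exactly. Their poses are not given: they have to be found in the camera images.
- spindle: Spindle, 219 mm long, 140 g, level in the rack at the start. Origin: centre of its square orange handle, on the axis; +x along the axis to the tip. Handle 20 x 20 mm, x -35 to 35 mm; collar x 35 to 41; steel shaft 10 mm across, x 41 to 148, then a taper to the tip at 158; behind the handle a stub 10 mm across, x -61 to -35. Hold it across the handle, firmly (60 N or more).
- spindle_tip (a point): End of the spindle's tapered tip (3 mm across there), on its axis.
- collar_face (a point): Centre of the tip-side face of the spindle's black collar, which is 28 mm across; the roller's hub is pressed against this face.
- cork: Cork roller with a white hub: a tube 64 mm across, 80 mm long, with a 16 mm bore right through, 105 to 195 g. Origin: its centre, on the axis; x along the bore, +x to the dock's stop. It lies loose in the dock's trough, bore level, 46 mm above the bench; pushed lengthwise it slides with 1 to 2 N of drag. Up against the collar, its origin is at x 81 mm of the spindle, and it hangs 3 mm low on it.
- bore_mouth (a point): Centre of the bore's near mouth, in the roller's end face away from the stop: thread the shaft in here, along the roller's +x.
- dock: Dock fixed to the bench: aluminium base 210 x 90 x 10 mm with a blue V trough for the roller. Origin: on the bench, under the trough's axis (46 mm up); z up; x along the trough, the way the spindle is pushed in. Trough x -28 to 85 mm, walls up to 22 mm above the bench, open above and at its near end (-x). A sprung stop stands at its +x end.
- stop_first (a point): Nearest place the stop's face can be, on the trough axis (x 50 mm of the dock). The face is 0 to 36 mm farther along +x (its carriage is clamped anywhere): not measured, find it by push force. Stop: black fork 52 mm wide, top 64 mm above the bench, 24 mm slot open at the top, so the shaft passes through and lifts out. Sprung along x: yields 1 mm per 4 N, at most 8 mm.
- rack: Rack fixed to the bench: plywood foot 230 x 64 x 12 mm, two green uprights 8 mm thick at x -48 mm (for the stub) and 143 mm (for the shaft). Origin: on the bench under the handle's centre when the spindle lies in the rack, its axis then 85 mm up; z up; x along the spindle to the tip. The spindle may lie up to 8 mm off lengthwise. Uprights' tops 109 mm above the bench.
- tip_notch (a point): Notch of the tip-side upright, at the height of a lying spindle's axis. Each notch: open at the top, 13 mm wide, flared to about 38 mm at the top, floor 80 mm above the bench.
- wax: Bystander: yellow wax block, 95 x 48 x 26 mm, on the bench. Origin: centre of its underside.
- bottle: Bystander: small white bottle with a red cap, 42 mm across, 105 mm tall, standing on the bench. Origin: centre of its underside.
- driver: Bystander: screwdriver with a blue handle, 190 mm long, lying on the bench.
Not all that is in view belongs to the job. Leave any pink look-alike of the spindle alone. Several things look just like the dock: the one meant starts farthest to the robot's right.

How it is judged:
By the outcome, as a careful person would: the job done as asked, in the order asked, and still so for the second after the job is handed in, with the robot touching nothing.
It also fails if it takes over 70 s, if anything falls off the work surface, if the arm or the gripper's body presses on something with over 40 N, if the wrist force passes 120 N, or if a joint passes its speed limit or range.

ROBOT

A 6-joint arm with a two-finger parallel gripper is mounted at the origin on the work surface. World frame = base frame: x ahead of the robot, y to its left, z up, the work surface at z = 0. Lengths are in m, angles in rad, forces in N, time in s.
With the tool pointing down it reaches from about 0.3 to 1 m from the base axis. Payload 5.1 kg.
Tool frame: the origin (TCP) lies on the front face of the gripper's body, between the roots of the fingers; the fingertips stand arm.finger_overhang ahead of it and the grasp point (between the pads) lies 59 mm ahead of it (arm.finger_overhang is the distance from the TCP to the fingertips, in m); z points along the fingers, x is the direction in which the jaws open and shut, and the axes are right-handed (so a half turn about z gives the same grasp; the last joint's range is limited). The gripper opens to 95 mm and grips with 3 to 60 N. Pads are 20 mm wide; open, the fingers measure 119 mm over their backs; the gripper's body (75 mm by 180 mm) begins 59 mm behind the grasp point.
Start: joints at [-0.083, 0.124, 1.65, -0, 1.367, -0.083], TCP at [0.65, -0, 0.292] pointing down, gripper open.
Joint ranges: [-2.61, 2.61], [-1.02, 2.33], [0.03, 2.71], [-1.35, 4.49], [0.32, 2.68], [-2.91, 2.91]. Speed limits (rad/s): [2.57, 2.57, 3.14, 3.14, 3.14, 3.14].

INTERFACE

Orientations are given as a unit quaternion [w, x, y, z].
In Python, from station import arm gives the robot as it stands.
- The arm moves only by the tool play_rows, never from a script. Its argument "steps" is a list that holds one entry, the list of rows, each a list of 7 numbers: the shift along the world's x, y, z in m, then the turn, a rotation vector about the world's x, y, z in rad, then the opening, from 0 (shut) to 1 (fully open). A call has 1 to 8 rows; each row shifts and turns the commanded pose from where the row before left it; what a row does not reach is not made up. A row lasts 1/12 s, in which the tool goes at most 41.7 mm and 7.16 degrees, less where a joint would pass 70% of its speed; a pose out of reach is approached as far as the arm can. A call is refused whole if a number of a shift passes 0.0417 or a number of a turn 0.125, either way. A call with a gripper value outside its range is refused whole. The fingers move at their own pace and stop on an object; "grip_force" is the grip in N (left out, the last holds). Time passes only in rows, so rows that do not move let the fingers close. It gives the time, the measured TCP pose, the force and the opening at its end, in the units of the state.
- arm.sense(): the state, without advancing time (a new reading comes with each control period).
- arm.camera(name): name is "scene" or "side" or "wrist"; returns a dict with "color" (400x640x3 uint8, red, green, blue), "range_z" (400x640 float32, m along the optical axis (not along the pixel's ray), 0 where there is no reading), "fx", "fy", "cx", "cy" (pixels), "k1" (the pictures are not rectified: a ray, as slopes to the right and down, at radius r is drawn at 1 + k1 r^2 times it, then the intrinsics apply), "world_from_camera" (4x4, takes a point from camera to world coordinates). Camera axes: x right, y down, z forward; pixel columns grow to the right and rows downward; lengths in m; the calibration is good to about 2 mm. A picture is of the moment at which its call begins.
- arm.hand_in(): hands the job in, once; it reports no verdict.
The state is a dict: "time_s": time; "joints": joint angles; "joint_vel": joint speeds; "tau": joint torques, N m; "tool_pos": TCP position; "ee_rot": TCP orientation; "contact_force": force on the tool from outside, world axes, zero at the start; "torque": the same for the moment, N m; "opening": opening from 0.0 (shut) to 1.0 (fully open).
Only numpy, scipy, OpenCV 4.12 (cv2) and the standard library are available. Lean on these libraries where they do the work, as an engineer would, in place of code of your own. Each camera call takes 0.05 s, during which the arm holds its last target. There are 200 camera calls.

## Working session

There is one attempt and no reset: what is moved stays moved. The work goes in short steps, Python scripts to look and compute and a tool call to move; the robot and the scene stay as the last step left them, time stands still between calls to the robot, and variables do not carry over. Pictures are saved under pics/ and viewed, about 8 in all and at most 12, crops included, and the job is handed in when it is done.

Besides the shell and the picture viewer there is one more tool, called after "Emit:" as a command line: name --argument value ..., lists and objects as JSON in quotes. play_rows: Moves the arm, as the interface text tells. Its arguments: {"type":"object","properties":{"steps":{"type":"array","items":{"type":"array","items":{"type":"array","items":{"type":"number"}}}},"grip_force":{"type":"number"}},"required":["steps"]}

```bash
mkdir -p pics; ls; cat > h.py <<'E'
import numpy as np, cv2
from station import arm
def snap(n,f):
    c=arm.camera(n); np.savez('pics/'+f+'.npz',**c); cv2.imwrite('pics/'+f+'.png',c['color'][:,:,::-1]); return c
def load(f): return dict(np.load('pics/'+f+'.npz'))
def ray(c,u,v):
    xd=(u-c['cx'])/c['fx']; yd=(v-c['cy'])/c['fy']; x,y=xd,yd
    for _ in range(20):
        s=1+c['k1']*(x*x+y*y); x,y=xd/s,yd/s
    return np.array([x,y,1.0])
def pt(c,u,v,z=None):
    T=c['world_from_camera']; r=ray(c,u,v)
    if z is None:
        d=c['range_z'][int(round(v)),int(round(u))]
    else:
        w=T[:3,:3]@r; d=(z-T[2,3])/w[2]
    return T[:3,:3]@(r*d)+T[:3,3]
def proj(c,p):
    T=c['world_from_camera']; q=T[:3,:3].T@(np.asarray(p)-T[:3,3]); x,y=q[:2]/q[2]; s=1+c['k1']*(x*x+y*y)
    return np.array([c['fx']*x*s+c['cx'],c['fy']*y*s+c['cy']])
def cloud(c):
    u,v=np.meshgrid(np.arange(640),np.arange(400)); r=ray(c,u.astype(float),v.astype(float))
    X=np.stack([r[0]*c['range_z'],r[1]*c['range_z'],c['range_z']],-1)
    T=c['world_from_camera']; return X@T[:3,:3].T+T[:3,3]
E
python3 - <<'E'
from h import *
s=arm.sense(); print(s, arm.finger_overhang)
a=snap('scene','s0'); b=snap('side','d0')
for c in(a,b): print(c['world_from_camera'].round(3).tolist(),c['fx'],c['k1'])
cv2.imwrite('pics/v0.png',cv2.resize(np.vstack([a['color'],b['color']])[:,:,::-1],None,fx=.75,fy=.75))
E
```

```text
pics
{'time_s': 0.0, 'joints': array([-8.25990902e-02,  1.24494524e-01,  1.65163720e+00, -6.20553671e-05,
        1.36748919e+00, -8.25971416e-02]), 'joint_vel': array([ 0.00044205, -0.00026599, -0.00092967, -0.00106842,  0.00149553,
        0.00131514]), 'tau': array([-6.25927078e-04, -4.17603564e+01, -3.59935069e+01,  7.73367751e-02,
        4.92534391e-02, -1.75303944e-04]), 'tool_pos': array([ 6.49530243e-01, -2.67156042e-06,  2.91015483e-01]), 'ee_rot': array([-5.33916414e-05,  9.99999485e-01,  5.32132496e-06, -1.01318309e-03]), 'contact_force': array([-0.39611969,  0.64503634, -0.36069717]), 'torque': array([-0.01927199, -0.05481817,  0.02242923]), 'opening': 0.998061284834288} 0.0776
[[0.877, 0.378, -0.296, 0.941], [0.48, -0.68, 0.554, -0.689], [0.008, -0.628, -0.778, 1.088], [0.0, 0.0, 0.0, 1.0]] 401.93306509908837 0.017005534151045575
[[-0.971, -0.14, 0.194, 0.319], [-0.239, 0.62, -0.747, 0.976], [-0.016, -0.772, -0.635, 0.891], [0.0, 0.0, 0.0, 1.0]] 404.9491736632174 -0.02713989327264859
```

View pics/v0.png

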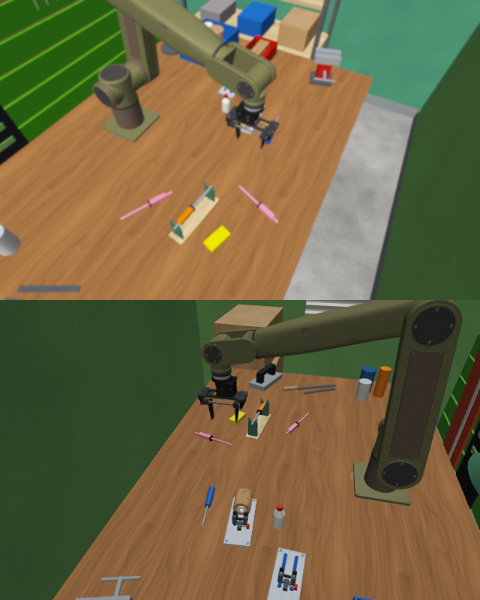

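```bash
python3 - <<'E'
from h import *
a=load('s0');b=load('d0')
A=cv2.resize(a['color'][230:330,210:330],None,fx=4,fy=4,interpolation=2)
B=cv2.resize(b['color'][235:400,250:450],None,fx=3.6,fy=3.6,interpolation=2)[:594]
B=cv2.resize(b['color'][235:335,280:400],None,fx=4,fy=4,interpolation=2)
C=cv2.resize(b['color'][85:185,280:400],None,fx=2,fy=2,interpolation=2)
D=cv2.resize(b['color'][300:400,330:450],None,fx=2,fy=2,interpolation=2)
out=np.hstack([A,np.vstack([C,D])]); out2=cv2.resize(B,None,fx=1,fy=1)
cv2.imwrite('pics/v1.png',out[:,:,::-1]); cv2.imwrite('pics/v2.png',out2[:,:,::-1])
E
```

```text
(no output)
```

View pics/v1.png

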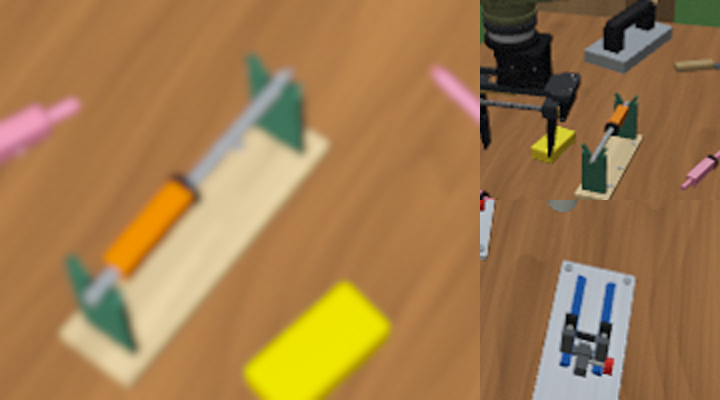

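View pics/v2.png

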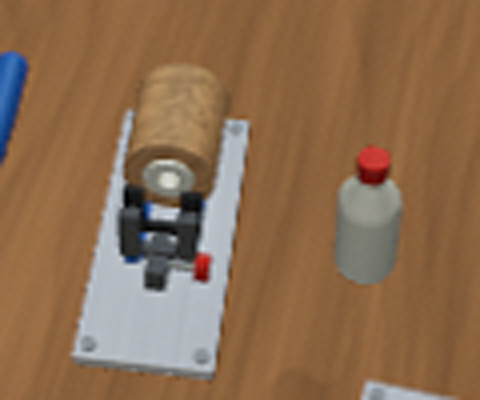

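```bash
python3 - <<'E'
from h import *
a=load('s0');b=load('d0')
for n,c,o in(('A',a,(210,230)),('B',b,(280,235)),('C',b,(280,85)),('D',b,(330,300))):
    X=cloud(c); u,v=o; P=X[v:v+100,u:u+120]; I=c['color'][v:v+100,u:u+120].astype(int)
    R,G,Bl=I[...,0],I[...,1],I[...,2]; z=P[...,2]
    ms={'orange':(R>180)&(G>70)&(G<170)&(Bl<70)&(z>.05),
    'plate':(z>.004)&(z<.02)&(abs(R-Bl)<40)&(R>130),'foot':(z>.004)&(z<.022)&(R-Bl>25)&(R>195)&(G>170)&(Bl>110),
    'cork':(z>.03)&(z<.09)&(R>G+15)&(R<230)&(abs(R-Bl)>25),'yellow':(R>200)&(G>180)&(Bl<80),
    'shaft':(z>.06)&(z<.12)&(abs(R-Bl)<35)&(R>120), 'green':(z>.03)&(z<.12)&(G>R+20),
    'black':(z>.03)&(z<.08)&(R<80)&(G<80)&(abs(R-Bl)<20), 'hub':(z>.03)&(z<.07)&(abs(R-Bl)<30)&(R>140)}
    for k,m in ms.items():
        q=P[m]
        if len(q)<25: continue
        r=cv2.minAreaRect(q[:,:2].astype(np.float32)*1000)
        ev=np.linalg.svd(q[:,:2]-q[:,:2].mean(0),full_matrices=False)[2][0]
        print(n,k,len(q),q.mean(0).round(4),'z',np.percentile(q[:,2],[2,50,98]).round(3),'rect',np.round(r[0],1),np.round(r[1],1),round(r[2],1),'pca',round(np.degrees(np.arctan2(ev[1],ev[0]))%180,1))
# hand pixels
for px in((95,295),(120,265),(185,185),(287,72)):
    u,v=210+px[0]/4,230+px[1]/4
    print('spindle',px,pt(a,u,v,.085).round(4),pt(a,u,v).round(4))
for px in((82,358),(207,376),(246,122),(133,112)):
    u,v=280+px[0]/4,235+px[1]/4
    print('dockcorner',px,pt(b,u,v,.01).round(4),pt(b,u,v).round(4))
E
```

```text
Traceback (most recent call last):
  File "h.py", line 22, in cloud
    u,v=np.meshgrid(np.arange(640),np.arange(400)); r=ray(c,u.astype(float),v.astype(float))
                                                      ~~~^^^^^^^^^^^^^^^^^^^^^^^^^^^^^^^^^^^
  File "h.py", line 10, in ray
    return np.array([x,y,1.0])
           ~~~~~~~~^^^^^^^^^^^
ValueError: setting an array element with a sequence. The requested array has an inhomogeneous shape after 1 dimensions. The detected shape was (3,) + inhomogeneous part.
```

```bash
sed -i 's/return np.array(\[x,y,1.0\])/return np.array([x,y,1.0+0*x])/' h.py; cat > m.py <<'E'
from h import *
a=load('s0');b=load('d0')
for n,c,o in(('A',a,(210,230)),('B',b,(280,235)),('C',b,(280,85)),('D',b,(330,300))):
    X=cloud(c); u,v=o; P=X[v:v+100,u:u+120]; I=c['color'][v:v+100,u:u+120].astype(int)
    R,G,Bl=I[...,0],I[...,1],I[...,2]; z=P[...,2]
    ms={'orange':(R>180)&(G>70)&(G<170)&(Bl<70)&(z>.05),
    'plate':(z>.004)&(z<.02)&(abs(R-Bl)<40)&(R>130),'foot':(z>.004)&(z<.022)&(R-Bl>25)&(R>195)&(G>170)&(Bl>110),
    'cork':(z>.03)&(z<.09)&(R>G+15)&(R<230)&(abs(R-Bl)>25),'yellow':(R>200)&(G>180)&(Bl<80),
    'shaft':(z>.06)&(z<.12)&(abs(R-Bl)<35)&(R>120), 'green':(z>.03)&(z<.12)&(G>R+20),
    'black':(z>.03)&(z<.08)&(R<80)&(G<80)&(abs(R-Bl)<20), 'hub':(z>.03)&(z<.07)&(abs(R-Bl)<30)&(R>140)}
    for k,m in ms.items():
        q=P[m]
        if len(q)<25: continue
        r=cv2.minAreaRect(q[:,:2].astype(np.float32)*1000)
        ev=np.linalg.svd(q[:,:2]-q[:,:2].mean(0),full_matrices=False)[2][0]
        print(n,k,len(q),q.mean(0).round(4),'z',np.percentile(q[:,2],[2,50,98]).round(3),'rect',np.round(r[0],1),np.round(r[1],1),round(r[2],1),'pca',round(np.degrees(np.arctan2(ev[1],ev[0]))%180,1))
for px in((95,295),(120,265),(185,185),(287,72)):
    u,v=210+px[0]/4,230+px[1]/4
    print('spindle',px,pt(a,u,v,.085).round(4),pt(a,u,v).round(4))
for px in((82,358),(207,376),(246,122),(133,112)):
    u,v=280+px[0]/4,235+px[1]/4
    print('dockcorner',px,pt(b,u,v,.01).round(4),pt(b,u,v).round(4))
E
python3 m.py
```

```text
A orange 189 [ 0.5592 -0.3301  0.0952] z [0.09  0.095 0.099] rect [ 558.1 -328.5] [68.6 21.4] 85.0 pca 83.9
A plate 25 [ 0.5548 -0.2682  0.0148] z [0.011 0.015 0.018] rect [ 557.7 -286.9] [192.5  39.2] 84.0 pca 86.4
A foot 1102 [ 0.5702 -0.291   0.0127] z [0.008 0.013 0.017] rect [ 567.8 -285.2] [231.4  63.3] 80.9 pca 83.5
A cork 74 [ 0.5705 -0.3102  0.0785] z [0.037 0.083 0.09 ] rect [ 568.7 -273.7] [207.6  39.1] 83.7 pca 82.3
A yellow 565 [ 0.6863 -0.3246  0.032 ] z [0.019 0.027 0.031] rect [ 781.7 -497.7] [ 93.7 489.5] 29.0 pca 110.2
A shaft 163 [ 0.5663 -0.2694  0.0899] z [0.084 0.09  0.1  ] rect [ 572.3 -282.8] [213.5  35.1] 81.4 pca 84.4
A green 220 [ 0.5667 -0.2835  0.0712] z [0.032 0.072 0.107] rect [ 563.9 -286.4] [196.4  45.4] 84.1 pca 83.5
B plate 1264 [0.491  0.3538 0.0096] z [0.006 0.01  0.013] rect [436.  309.5] [226.  214.6] 5.5 pca 100.6
B cork 604 [0.5033 0.2699 0.0687] z [0.039 0.072 0.08 ] rect [462.5 295.4] [108.3 205.8] 60.8 pca 151.8
B shaft 155 [0.3822 0.3112 0.0719] z [0.06  0.071 0.084] rect [442.8 310.6] [178.5  48.6] 9.9 pca 178.3
B black 173 [0.5016 0.3398
[... 1204 characters left out ...]
t [349.5 431.5] [164.3 290. ] 31.0 pca 116.1
D black 192 [0.3147 0.5152 0.0494] z [0.03  0.051 0.066] rect [315.2 520. ] [40.4 50.2] 86.2 pca 179.0
spindle (95, 295) [ 0.5535 -0.3836  0.085 ] [ 0.5561 -0.3856  0.0917]
spindle (120, 265) [ 0.5557 -0.3581  0.085 ] [ 0.5591 -0.361   0.0939]
spindle (185, 185) [ 0.5606 -0.2873  0.085 ] [ 0.5655 -0.2924  0.0978]
spindle (287, 72) [ 0.5748 -0.1747  0.085 ] [ 0.5756 -0.1758  0.0872]
dockcorner (82, 358) [0.5304 0.4241 0.01  ] [0.5311 0.4222 0.007 ]
dockcorner (207, 376) [0.4512 0.4187 0.01  ] [0.4523 0.4137 0.0022]
dockcorner (246, 122) [0.4709 0.2092 0.01  ] [0.4714 0.2069 0.0074]
dockcorner (133, 112) [0.5525 0.2182 0.01  ] [0.5514 0.222  0.0144]
```

Emit:
play_rows --steps '[[[-0.0115,-0.04,-0.004,0,0,-0.013,1],[-0.0115,-0.04,-0.004,0,0,-0.013,1],[-0.0115,-0.04,-0.004,0,0,-0.013,1],[-0.0115,-0.04,-0.004,0,0,-0.013,1],[-0.0115,-0.04,-0.004,0,0,-0.013,1],[-0.0115,-0.04,-0.004,0,0,-0.013,1],[-0.0115,-0.04,-0.004,0,0,-0.013,1],[-0.0115,-0.04,-0.004,0,0,-0.01,1]]]' --grip_force 60

```text
time_s: 0.77
tool_pos: [0.5572, -0.3206, 0.2597]
ee_rot: [-0.0, 0.999, -0.051, -0.0]
contact_force: [0.9, -0.3, -0.2]
opening: 1.002
```

Emit:
play_rows --steps '[[[0,-0.009,0,0,0,0,1],[0,0,0,0,0,0,1],[0,0,0,0,0,0,1]]]'

```text
time_s: 1.02
tool_pos: [0.5582, -0.3278, 0.2598]
ee_rot: [-0.001, 0.999, -0.051, -0.0]
contact_force: [0.2, 0.6, -0.7]
opening: 1.001
```

```bash
python3 - <<'E'
from h import *
s=arm.sense(); print(s['time_s'],s['tool_pos'],s['ee_rot'],s['contact_force'])
c=snap('wrist','w0'); print(c['world_from_camera'].round(3).tolist())
P=cloud(c); I=c['color'].astype(int); R,G,B=I[...,0],I[...,1],I[...,2]
m=(R>180)&(G>70)&(G<170)&(B<70); q=P[m&(P[...,2]>.085)&(P[...,2]<.11)]
r=cv2.minAreaRect(q[:,:2].astype(np.float32)*1000); print(len(q),np.median(q,0),r)
for d in (-61,-35,35,41,148,158):
    t=np.radians(84.2); p=np.array([.5585,-.329,.085])+d/1000*np.array([np.cos(t),np.sin(t),0]); print(d,proj(c,p))
cv2.imwrite('pics/v3.png',cv2.resize(c['color'],(800,500))[:,:,::-1])
E
```

```text
1.0167 [ 0.55816794 -0.32780465  0.25981835] [-6.26812686e-04  9.98698963e-01 -5.09890755e-02 -3.18976919e-04] [ 0.22169238  0.61341782 -0.69091209]
[[0.995, -0.099, -0.026, 0.566], [-0.102, -0.964, -0.244, -0.26], [-0.001, 0.245, -0.969, 0.353], [0.0, 0.0, 0.0, 1.0]]
0 [nan nan nan] ((0.0, 0.0), (0.0, 0.0), 0.0)
-61 [316.37007873 274.38869854]
-35 [316.33638208 244.576747  ]
35 [316.23750284 157.1925312 ]
41 [316.22843039 149.18191591]
148 [316.0485078   -9.43318699]
158 [316.02977657 -25.91847656]
  return _methods._mean(a, axis=axis, dtype=dtype,
  ret = um.true_divide(
```

View pics/v3.png

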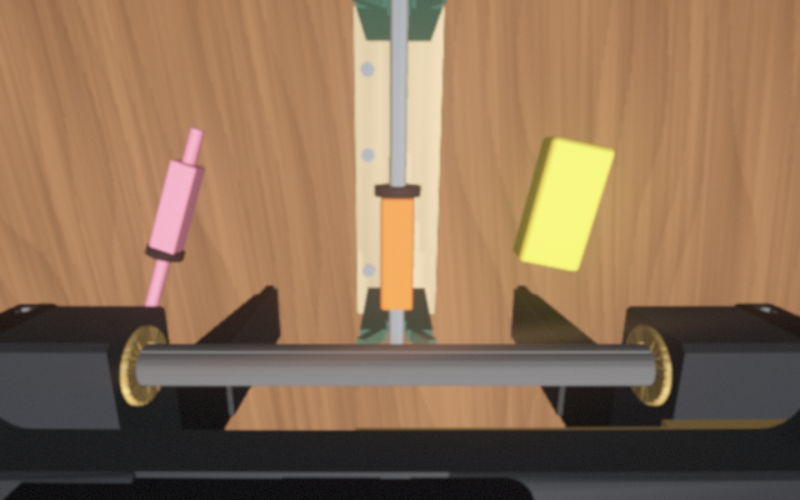

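Emit:
play_rows --steps '[[[0.001,-0.002,-0.022,0,0,0,1],[0,0,-0.022,0,0,0,1],[0,0,-0.022,0,0,0,1],[0,0,-0.022,0,0,0,1],[0,0,-0.015,0,0,0,1],[0,0,-0.007,0,0,0,1],[0,0,0,0,0,0,1],[0,0,0,0,0,0,1]]]'

```text
time_s: 1.73
tool_pos: [0.5599, -0.3294, 0.151]
ee_rot: [0.0, 0.999, -0.05, 0.0]
contact_force: [0.2, -0.4, 0.8]
opening: 0.998
```

Emit:
play_rows --steps '[[[0,0,0,0,0,0,0],[0,0,0,0,0,0,0],[0,0,0,0,0,0,0],[0,0,0,0,0,0,0],[0,0,0,0,0,0,0],[0,0,0,0,0,0,0],[0,0,0,0,0,0,0],[0,0,0,0,0,0,0]]]' --grip_force 60

```text
time_s: 2.4
tool_pos: [0.5593, -0.3299, 0.1503]
ee_rot: [-0.0, 0.999, -0.051, -0.0]
contact_force: [0.8, 0.0, 0.2]
opening: 0.496
```

```bash
python3 - <<'E'
from h import *
b=load('d0'); P=cloud(b)
I=b['color'].astype(int)
# bottle crop centre px, driver
for k,(u0,u1,v0,v1,zl,zh) in dict(bottle=(362,382,270,306,.02,.12),cork=(305,340,248,290,.04,.09),drv=(255,292,240,300,.006,.05)).items():
    q=P[v0:v1,u0:u1].reshape(-1,3); q=q[(q[:,2]>zl)&(q[:,2]<zh)]
    print(k,len(q),np.percentile(q,[1,50,99],axis=0).round(3).tolist())
    if k=='cork':
        t=np.radians(95.7); d=np.array([np.cos(t),np.sin(t)]);n=np.array([-d[1],d[0]]); o=np.array([.512,.214])
        C=I[v0:v1,u0:u1].reshape(-1,3); Q=P[v0:v1,u0:u1].reshape(-1,3)
        m=(Q[:,2]>.04)&(Q[:,2]<.09)&(C[:,0]>C[:,2]+25); Q=Q[m]
        s=(Q[:,:2]-o)@d; l=(Q[:,:2]-o)@n; print('s',np.percentile(s,[1,5,50,95,99]).round(4))
        from scipy.optimize import least_squares
        mm=(Q[:,2]>.05)&(s<np.percentile(s,85)); Qm=Q[mm]
        f=lambda p: np.hypot((Qm[:,:2]-[p[0],.27])@np.array([-np.sin(p[1]),np.cos(p[1])]), Qm[:,2]-.046-p[2])-.032
        r=least_squares(f,[.506,t,0],loss='soft_l1',f_scale=.002); print('x@y=.27',r.x[0],'yaw',np.degrees(r.x[1]),'dz',r.x[2],np.std(r.fun))
E
```

```text
bottle 387 [[0.351, 0.294, 0.021], [0.37, 0.314, 0.066], [0.39, 0.324, 0.106]]
cork 751 [[0.476, 0.224, 0.041], [0.505, 0.283, 0.068], [0.539, 0.348, 0.08]]
s [0.0107 0.0149 0.0577 0.0849 0.0862]
x@y=.27 0.5087001886278054 yaw 95.58005460426729 dz -0.0003344265592027003 0.0024855154768010927
drv 296 [[0.629, 0.194, 0.009], [0.642, 0.256, 0.021], [0.662, 0.37, 0.028]]
```

Emit:
play_rows --steps '[[[0,0,0,0,0,0,0],[0,0,0,0,0,0,0],[0,0,0,0,0,0,0],[0,0,0,0,0,0,0],[0,0,0,0,0,0,0],[0,0,0,0,0,0,0],[0,0,0,0,0,0,0],[0,0,0,0,0,0,0]]]'

```text
time_s: 3.07
tool_pos: [0.5593, -0.3299, 0.1503]
ee_rot: [-0.0, 0.999, -0.05, -0.0]
contact_force: [1.5, 0.4, 0.2]
opening: 0.207
```

Emit:
play_rows --steps '[[[0,0,0.003,0,0,0,0],[0,0,0.006,0,0,0,0],[0,0,0.01,0,0,0,0],[0,0,0.015,0,0,0,0],[0,0,0.02,0,0,0,0],[0,0,0.02,0,0,0,0],[0,0,0.015,0,0,0,0],[0,0,0.005,0,0,0,0]]]'

```text
time_s: 3.73
tool_pos: [0.5606, -0.3308, 0.2496]
ee_rot: [0.002, 0.999, -0.05, 0.003]
contact_force: [0.6, 0.6, -1.2]
opening: 0.206
```

```bash
python3 - <<'E'
from h import *
from scipy.spatial.transform import Rotation as Ro
s=arm.sense(); print(s['time_s'],s['tool_pos'],s['ee_rot'],s['contact_force'],s['opening'])
c=snap('wrist','w1')
# predicted spindle: handle centre below TCP by .065 along tool z, axis = -tool y
R=Ro.from_quat(np.roll(s['ee_rot'],-1)).as_matrix()
for d in (35,41,100,140): print(d, proj(c,s['tool_pos']+R@[0,-d/1000,.065]))
cv2.imwrite('pics/v4.png',cv2.resize(c['color'][:260],None,fx=1.25,fy=1.25)[:,:,::-1])
E
```

```text
3.7333 [ 0.56063904 -0.33082198  0.24958969] [ 0.00189216  0.99871883 -0.05047666  0.0030364 ] [ 0.63235814  0.58062942 -1.17735495] 0.20591618531528263
35 [315.09897339 185.32466698]
41 [315.08388758 172.21282398]
100 [314.92174929  29.47624982]
140 [314.79622168 -83.47430114]
```

View pics/v4.png

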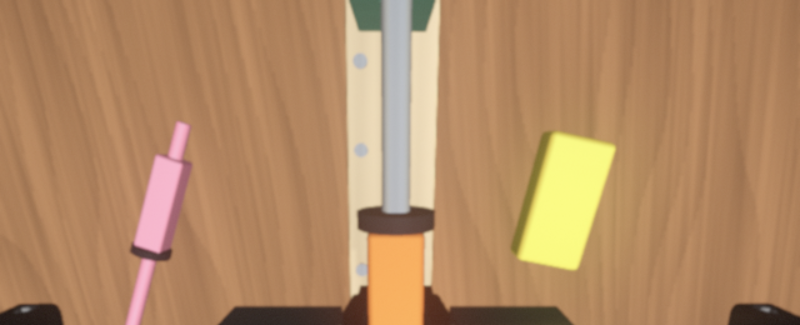

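Emit:
play_rows --steps '[[[-0.003,0.02,-0.005,0,0,0.02,0],[-0.003,0.037,-0.005,0,0,0.02,0],[-0.003,0.037,-0.005,0,0,0.02,0],[-0.003,0.037,-0.005,0,0,0.02,0],[-0.003,0.037,-0.005,0,0,0.02,0],[-0.003,0.037,-0.005,0,0,0.02,0],[-0.003,0.037,-0.005,0,0,0.02,0],[-0.003,0.037,-0.005,0,0,0.02,0]]]'

```text
time_s: 4.45
tool_pos: [0.5342, -0.0491, 0.2032]
ee_rot: [-0.0, 1.0, 0.03, -0.001]
contact_force: [1.7, 0.2, -0.7]
opening: 0.207
```

Emit:
play_rows --steps '[[[-0.003,0.037,-0.005,0,0,0.02,0],[-0.003,0.037,-0.005,0,0,0.02,0],[0,0.015,0,0,0,0,0],[0,0,0,0,0,0,0],[0,0,0,0,0,0,0],[0,0,0,0,0,0,0]]]'

```text
time_s: 4.95
tool_pos: [0.5292, 0.0375, 0.1941]
ee_rot: [0.0, 0.999, 0.049, -0.0]
contact_force: [-0.5, -0.7, -0.8]
opening: 0.205
```

```bash
cat > chk.py <<'E'
from h import *
from scipy.spatial.transform import Rotation as Ro
import sys
s=arm.sense(); print(s['time_s'],s['tool_pos'],s['ee_rot'],s['contact_force'],s['opening'])
R=Ro.from_quat(np.roll(s['ee_rot'],-1)).as_matrix(); ax=-R[:,1]
print('yaw',np.degrees(np.arctan2(ax[1],ax[0])),'pitch',np.degrees(np.arcsin(ax[2])))
h=s['tool_pos']+R@[0,0,.0653]; print('handle',h,'tip',h+.158*ax)
l=(h+.158*ax); t=np.radians(95.6); d=np.array([np.cos(t),np.sin(t)]); w=l[:2]-[.5087,.27]
print('tip lateral (right of push +)',w@[d[1],-d[0]],'along from y=.27',w@d)
E
python3 - <<'E'
exec(open('chk.py').read())
c=snap('wrist','w2')
for dd in (41,100,148,158): print(dd, proj(c,h+ax*dd/1000))
P=cloud(c); I=c['color'].astype(int); z=P[...,2]
m=(z>.055)&(z<.085)&(I[...,0]>I[...,2]+25)&(P[...,1]>.15)&(abs(P[...,0]-.51)<.06); q=P[m]; print(len(q))
if len(q)>50:
    from scipy.optimize import least_squares
    f=lambda p: np.hypot((q[:,:2]-[p[0],.27])@np.array([-np.sin(p[1]),np.cos(p[1])]), q[:,2]-.046-p[2])-.032
    r=least_squares(f,[.5087,t,0],loss='soft_l1',f_scale=.002); print('x@.27',r.x[0],np.degrees(r.x[1]),r.x[2],np.std(r.fun)); print(np.percentile(q,[1,99],axis=0))
cv2.imwrite('pics/v5.png',cv2.resize(c['color'][:280],None,fx=1.25,fy=1.25)[:,:,::-1])
E
```

```text
4.95 [0.52922245 0.03749235 0.19406176] [ 2.25352604e-04  9.98781406e-01  4.93515768e-02 -2.71688469e-04] [-0.51753101 -0.65161321 -0.84134262] 0.2045182859311212
yaw 95.65757948858155 pitch -0.02425556576580439
handle [0.52918846 0.03746121 0.12876178] tip [0.51361235 0.19469155 0.12869489]
tip lateral (right of push +) -0.002459911260943801 along from y=.27 -0.07542839765183969
41 [315.51864645 171.85786898]
100 [315.39830222  29.35605181]
148 [ 315.28476902 -107.68039087]
158 [ 315.25918877 -138.93797264]
0
```

View pics/v5.png

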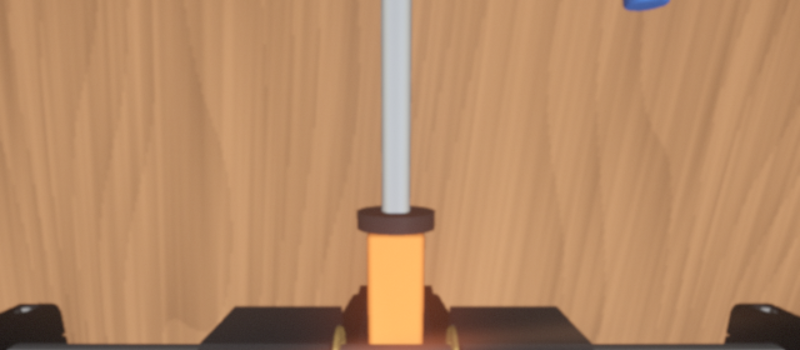

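Emit:
play_rows --steps '[[[0.0025,0,-0.01,0,0,0,0],[0,0,-0.02,0,0,0,0],[0,0,-0.02,0,0,0,0],[0,0,-0.018,0,0,0,0],[0,0,-0.01,0,0,0,0],[0,0,-0.005,0,0,0,0],[0,0,0,0,0,0,0],[0,0,0,0,0,0,0]]]'

```text
time_s: 5.67
tool_pos: [0.5323, 0.0377, 0.1117]
ee_rot: [0.0, 0.999, 0.049, 0.0]
contact_force: [0.4, -0.6, -1.3]
opening: 0.204
```

```bash
python3 - <<'E'
exec(open('chk.py').read())
a=snap('scene','s1'); b=snap('side','d1')
for c in(a,b):
    for dd in (60,100,148,158): print(dd, proj(c,h+ax*dd/1000).round(1),end=' ')
    print('mouth',proj(c,[.5134,.222,.046]).round(1))
def crop(c,p,n=60,k=6.5):
    u,v=p.astype(int); u=max(n,min(639-n,u)); v=max(n,min(399-n,v)); print('origin',u-n,v-n)
    return cv2.resize(c['color'][v-n:v+n,u-n:u+n],(400,400),interpolation=2)
o=np.hstack([crop(a,proj(a,l),30),crop(b,proj(b,l),40)])
cv2.imwrite('pics/v6.png',o[:,:,::-1])
E
```

```text
5.6667 [0.53227956 0.03771186 0.11173497] [2.23600586e-05 9.98790365e-01 4.91703614e-02 2.85150090e-04] [ 0.42540874 -0.60574946 -1.25500331] 0.20396703011752987
yaw 95.63678034032577 pitch -0.004165855129164723
handle [0.5323169  0.03771078 0.04643498] tip [0.51679787 0.19494678 0.0464235 ]
tip lateral (right of push +) 0.0007353076040093253 along from y=.27 -0.07548523732974384
60 [311.6 188.5] 100 [316.1 180.4] 148 [321.3 171.1] 158 [322.4 169.2] mouth [325.  164.1]
60 [331.4 227.3] 100 [329.7 236.5] 148 [327.5 248.1] 158 [327.  250.6] mouth [325.9 257.7]
origin 292 139
origin 286 210
```

View pics/v6.png

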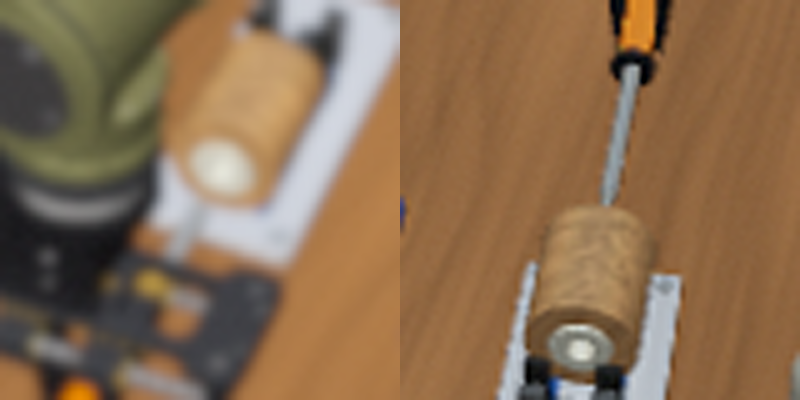

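Emit:
play_rows --steps '[[[-0.0015,0.006,0,0,0,0,0],[-0.001,0.01,0,0,0,0,0],[-0.001,0.01,0,0,0,0,0],[-0.001,0.008,0,0,0,0,0],[-0.0006,0.006,0,0,0,0,0],[-0.0006,0.006,0,0,0,0,0],[-0.0006,0.006,0,0,0,0,0],[0,0,0,0,0,0,0]]]'

```text
time_s: 6.43
tool_pos: [0.5253, 0.0912, 0.1113]
ee_rot: [-0.0, 0.999, 0.05, -0.0]
contact_force: [0.9, 0.4, -1.8]
opening: 0.205
```

```bash
python3 - <<'E'
exec(open('chk.py').read())
a=snap('scene','s2')
print(proj(a,l),proj(a,[.5134,.222,.046]))
cv2.imwrite('pics/v7.png',cv2.resize(a['color'][135:195,290:350],(480,480),interpolation=2)[:,:,::-1])
E
```

```text
6.4333 [0.52532397 0.09119501 0.11130845] [-1.32173464e-04  9.98745557e-01  5.00728464e-02 -6.54679052e-05] [ 0.94133005  0.38275497 -1.79027978] 0.20536025460552923
yaw 95.7403251710102 pitch 0.015502613680093787
handle [0.52531457 0.09121182 0.04600845] tip [0.5095114  0.24841951 0.0460512 ]
tip lateral (right of push +) -0.0012983599346240858 along from y=.27 -0.02155667511220536
[327.43630476 159.14152868] [325.03765975 164.12981681]
```

View pics/v7.png

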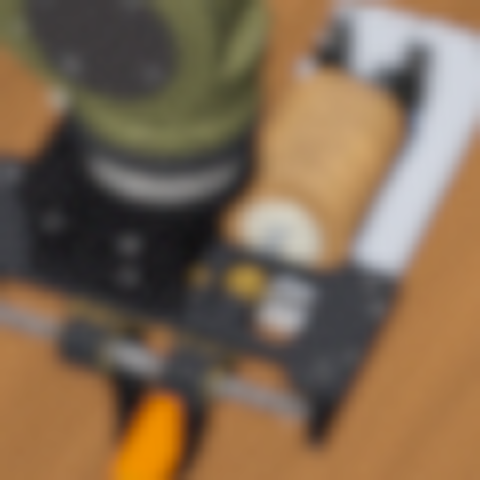

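Emit:
play_rows --steps '[[[0.0005,0.006,0,0,0,0,0],[-0.0005,0.01,0,0,0,0,0],[-0.001,0.01,0,0,0,0,0],[-0.001,0.01,0,0,0,0,0],[-0.001,0.01,0,0,0,0,0],[-0.001,0.01,0,0,0,0,0],[-0.001,0.01,0,0,0,0,0],[-0.001,0.007,0,0,0,0,0]]]'

```text
time_s: 7.15
tool_pos: [0.5193, 0.1645, 0.1114]
ee_rot: [-0.0, 0.999, 0.05, 0.0]
contact_force: [0.7, 0.2, 0.3]
opening: 0.204
```

Emit:
play_rows --steps '[[[0,0,0,0,0,0,0],[0,0,0,0,0,0,0],[0,0,0,0,0,0,0]]]'

```text
time_s: 7.4
tool_pos: [0.5195, 0.163, 0.1113]
ee_rot: [0.0, 0.999, 0.05, -0.0]
contact_force: [0.3, -0.2, -1.1]
opening: 0.207
```

```bash
python3 chk.py
```

```text
7.4 [0.51947586 0.16300379 0.11130717] [ 1.11771079e-04  9.98772990e-01  4.95227009e-02 -6.88618172e-05] [ 0.33868618 -0.15249044 -1.12926959] 0.20690113045360803
yaw 95.67720664469559 pitch -0.012401523908922556
handle [0.5194676  0.16298877 0.04600717] tip [0.50383763 0.32021378 0.04597297]
tip lateral (right of push +) 6.083900386327605e-05 along from y=.27 0.05044861066130238
```

Emit:
play_rows --steps '[[[-0.0002,0.002,0,0,0,0,0],[-0.0002,0.002,0,0,0,0,0],[-0.0002,0.002,0,0,0,0,0],[-0.0002,0.002,0,0,0,0,0],[-0.0002,0.002,0,0,0,0,0],[-0.0002,0.002,0,0,0,0,0],[-0.0002,0.002,0,0,0,0,0],[-0.0002,0.002,0,0,0,0,0]]]'

```text
time_s: 8.07
tool_pos: [0.5179, 0.1792, 0.1114]
ee_rot: [0.0, 0.999, 0.05, 0.0]
contact_force: [-0.7, -0.7, -0.0]
opening: 0.205
```

Emit:
play_rows --steps '[[[0,0,0,0,0,0,0],[-0.0001,0.001,0,0,0,0,0],[-0.0001,0.001,0,0,0,0,0],[-0.0001,0.001,0,0,0,0,0],[-0.0001,0.001,0,0,0,0,0]]]'

```text
time_s: 8.48
tool_pos: [0.5175, 0.183, 0.1114]
ee_rot: [0.0, 0.999, 0.049, -0.0]
contact_force: [0.3, -1.2, -1.7]
opening: 0.211
```

```bash
python3 - <<'E'
exec(open('chk.py').read())
b=snap('side','d2')
u,v=proj(b,[.5,.33,.05]).astype(int); print('origin',u-30,v-35)
for y in(.29,.30,.31,.32,.33,.34): print(y,proj(b,[.5087-(y-.27)*.098,y,.078]).round(1),end=' ')
cv2.imwrite('pics/v8.png',cv2.resize(b['color'][v-35:v+25,u-30:u+30],(540,540),interpolation=2)[:,:,::-1])
E
```

```text
8.4833 [0.517506   0.18301008 0.1113642 ] [ 1.33253850e-04  9.98776426e-01  4.94533351e-02 -3.65088882e-05] [ 0.32296628 -1.21410007 -1.6597691 ] 0.21127890115345502
yaw 95.66924788462491 pitch -0.015044189375413655
handle [0.5175021  0.18299246 0.0460642 ] tip [0.50189396 0.34021964 0.04602272]
tip lateral (right of push +) 7.868113449769915e-05 along from y=.27 0.07054866040109556
origin 291 252
0.29 [322.1 268.5] 0.3 [321.5 271.4] 0.31 [321.  274.3] 0.32 [320.4 277.3] 0.33 [319.8 280.3] 0.34 [319.2 283.4]
```

View pics/v8.png

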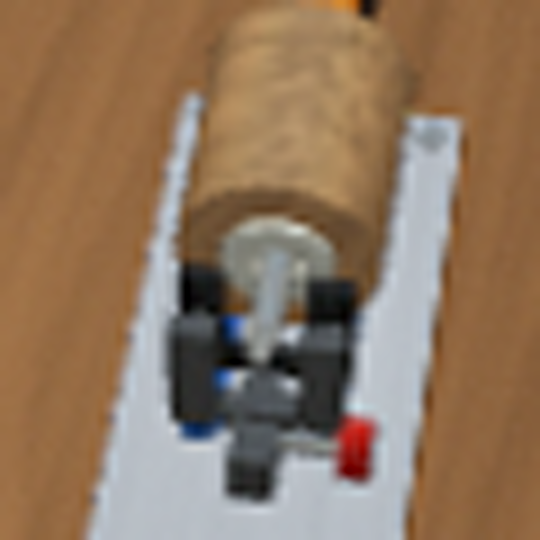

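Emit:
play_rows --steps '[[[-0.0001,0.001,0,0,0,0,0],[-0.0001,0.001,0,0,0,0,0],[-0.0001,0.001,0,0,0,0,0],[-0.0001,0.001,0,0,0,0,0],[-0.0001,0.001,0,0,0,0,0],[-0.0001,0.001,0,0,0,0,0],[-0.0001,0.001,0,0,0,0,0]]]'

```text
time_s: 9.12
tool_pos: [0.5168, 0.1902, 0.1114]
ee_rot: [0.0, 0.999, 0.05, -0.0]
contact_force: [0.1, -1.5, -1.0]
opening: 0.204
```

```bash
python3 - <<'E'
from h import *
b=load('d2')
for p in((200,268),(330,285)): print(pt(b,291+p[0]/9,252+p[1]/9,.064))
P=cloud(b)[252:312,291:351]; I=b['color'][252:312,291:351].astype(int)
m=(I.max(2)<75)&(P[...,2]>.04)&(P[...,2]<.075); q=P[m]; print(len(q),np.percentile(q[:,1],[1,5,10,25,50,90]), q[:,0].min(),q[:,0].max())
s=arm.sense(); print(s['tool_pos'],s['contact_force'],s['torque'])
E
```

```text
[0.52143247 0.32740195 0.064     ]
[0.48347355 0.32492405 0.064     ]
128 [0.3208957  0.32412814 0.32539556 0.32707894 0.34106001 0.35117512] 0.4749248174665614 0.528413429321483
[0.51678972 0.19020002 0.11136413] [ 0.14898416 -1.52466216 -1.02835901] [-0.31798085  0.02594692  0.02865982]
```

Emit:
play_rows --steps '[[[-0.0001,0.001,0,0,0,0,0],[-0.0001,0.001,0,0,0,0,0],[-0.0001,0.001,0,0,0,0,0],[-0.0001,0.001,0,0,0,0,0],[-0.0001,0.001,0,0,0,0,0],[-0.0001,0.001,0,0,0,0,0],[-0.0001,0.001,0,0,0,0,0],[-0.0001,0.001,0,0,0,0,0]]]'

```text
time_s: 9.78
tool_pos: [0.516, 0.1982, 0.1113]
ee_rot: [0.0, 0.999, 0.049, -0.0]
contact_force: [-0.1, -2.2, -0.4]
opening: 0.206
```

Emit:
play_rows --steps '[[[-0.0001,0.001,0,0,0,0,0],[-0.0001,0.001,0,0,0,0,0],[-0.0001,0.001,0,0,0,0,0]]]'

```text
time_s: 10.03
tool_pos: [0.5158, 0.2007, 0.1114]
ee_rot: [0.001, 0.999, 0.05, -0.0]
contact_force: [0.1, -5.6, -0.2]
opening: 0.208
```

Emit:
play_rows --steps '[[[0,0,0,0,0,0,0],[0,0,0,0,0,0,0]]]'

```text
time_s: 10.2
tool_pos: [0.5157, 0.2008, 0.1114]
ee_rot: [0.0, 0.999, 0.05, -0.0]
contact_force: [-1.0, -5.6, 0.2]
opening: 0.21
```

```bash
python3 chk.py
```

```text
10.2 [0.51574572 0.20075453 0.11138476] [ 4.08531718e-04  9.98770446e-01  4.95724554e-02 -3.95772977e-05] [-0.95344684 -5.63158039  0.23446061] 0.2102536903304976
yaw 95.68291738918624 pitch -0.046531908721790805
handle [0.5157432  0.20070099 0.04608479] tip [0.50009756 0.35792439 0.04595647]
tip lateral (right of push +) 1.8531395718977134e-05 along from y=.27 0.08834421068992965
```

Emit:
play_rows --steps '[[[-0.0001,0.0007,0,0,0,0,0],[-0.0001,0.0007,0,0,0,0,0],[0,0,0,0,0,0,0],[0,0,0,0,0,0,0]]]'

```text
time_s: 10.53
tool_pos: [0.5157, 0.2015, 0.1114]
ee_rot: [0.001, 0.999, 0.05, -0.0]
contact_force: [0.1, -8.3, 0.2]
opening: 0.206
```

Emit:
play_rows --steps '[[[0,0.0005,0,0,0,0,0],[-0.0001,0.0005,0,0,0,0,0],[0,0,0,0,0,0,0],[0,0,0,0,0,0,0]]]'

```text
time_s: 10.87
tool_pos: [0.5157, 0.2019, 0.1115]
ee_rot: [0.002, 0.999, 0.05, -0.0]
contact_force: [-0.4, -9.6, 1.4]
opening: 0.205
```

Emit:
play_rows --steps '[[[0,0,0,0,0,0,0],[0,0,0,0,0,0,0],[0,0,0,0,0,0,0],[0,0,0,0,0,0,0]]]'

```text
time_s: 11.2
tool_pos: [0.5157, 0.2019, 0.1114]
ee_rot: [0.002, 0.999, 0.05, -0.0]
contact_force: [1.1, -10.1, 0.1]
opening: 0.209
```

Emit:
play_rows --steps '[[[0,0,0,0,0,0,0],[0,0,0,0,0,0,0],[0,0,0,0,0,0,0],[0,0,0,0,0,0,0],[0,0,0,0,0,0,0],[0,0,0,0,0,0,0],[0,0,0,0,0,0,0],[0,0,0,0,0,0,0]]]'

```text
time_s: 11.87
tool_pos: [0.5157, 0.2019, 0.1115]
ee_rot: [0.002, 0.999, 0.05, -0.0]
contact_force: [1.2, -10.2, 0.1]
opening: 0.202
```

Emit:
play_rows --steps '[[[0,0.0005,0,0,0,0,0],[0,0,0,0,0,0,0],[0,0,0,0,0,0,0],[0,0,0,0,0,0,0],[0,0,0,0,0,0,0],[0,0,0,0,0,0,0],[0,0,0,0,0,0,0],[0,0,0,0,0,0,0]]]'

```text
time_s: 12.53
tool_pos: [0.5157, 0.2021, 0.1115]
ee_rot: [0.002, 0.999, 0.05, -0.0]
contact_force: [0.7, -11.4, 1.3]
opening: 0.203
```

Emit:
play_rows --steps '[[[0,0,0,0,0,0,0],[0,0,0,0,0,0,0],[0,0,0,0,0,0,0],[0,0,0,0,0,0,0],[0,0,0,0,0,0,0],[0,0,0,0,0,0,0],[0,0,0,0,0,0,0]]]'

```text
time_s: 13.12
tool_pos: [0.5157, 0.2021, 0.1115]
ee_rot: [0.002, 0.999, 0.05, -0.0]
contact_force: [-0.0, -10.4, 0.2]
opening: 0.209
```

Emit:
play_rows --steps '[[[0.0001,-0.001,0,0,0,0,0],[0.0001,-0.001,0,0,0,0,0],[0.0001,-0.001,0,0,0,0,0],[0,0,0,0,0,0,0]]]'

```text
time_s: 13.45
tool_pos: [0.5157, 0.201, 0.1114]
ee_rot: [-0.0, 0.999, 0.049, 0.0]
contact_force: [0.3, -3.1, -0.7]
opening: 0.205
```

Emit:
play_rows --steps '[[[0.0001,-0.001,0,0,0,0,0],[0,0,0,0,0,0,0],[0,0,0.001,0,0,0,0],[0,0,0.0015,0,0,0,0],[0,0,0.002,0,0,0,0],[0,0,0.002,0,0,0,0],[0,0,0.002,0,0,0,0],[0,0,0,0,0,0,0]]]'

```text
time_s: 14.12
tool_pos: [0.5158, 0.2001, 0.1202]
ee_rot: [-0.0, 0.999, 0.05, 0.0]
contact_force: [-0.0, -0.5, -2.4]
opening: 0.201
```

```bash
python3 - <<'E'
exec(open('chk.py').read())
c=snap('wrist','w3'); print(s['torque'])
cv2.imwrite('pics/v9.png',c['color'][:280,:,::-1])
E
```

```text
14.1167 [0.51581434 0.20005407 0.12018447] [-8.78665605e-06  9.98770635e-01  4.95702897e-02  7.45399128e-05] [-0.0274006  -0.47816588 -2.39730995] 0.20127501616686802
yaw 95.68266571627285 pitch 0.0005822269875121363
handle [0.51582401 0.2000557  0.05488448] tip [0.50017906 0.35727922 0.05488608]
tip lateral (right of push +) 3.668223678552143e-05 along from y=.27 0.08769417345342448
[-0.31191641  0.03661898  0.05736588]
```

View pics/v9.png

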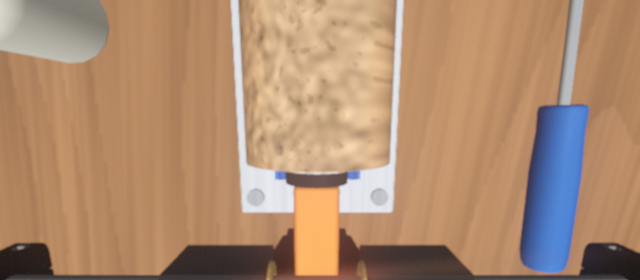

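Emit:
play_rows --steps '[[[0,0,0.003,0,0,0,0],[0,0,0.006,0,0,0,0],[0,0,0.009,0,0,0,0],[0,0,0.012,0,0,0,0],[0,0,0.012,0,0,0,0],[0,0,0.012,0,0,0,0],[0,0,0.012,0,0,0,0],[0,0,0.012,0,0,0,0]]]'

```text
time_s: 14.83
tool_pos: [0.5161, 0.2001, 0.1998]
ee_rot: [-0.0, 0.999, 0.05, 0.001]
contact_force: [0.7, 0.4, -2.5]
opening: 0.202
```

Emit:
play_rows --steps '[[[0,-0.0008,0.01,0.012,0,0,0],[0,-0.0012,0.008,0.018,0,0,0],[0,-0.0012,0.006,0.018,0,0,0],[0,-0.0012,0.004,0.018,0,0,0],[0,-0.0012,0.002,0.018,0,0,0],[0,-0.0012,0,0.018,0,0,0],[0,-0.0012,0,0.018,0,0,0],[0,0,0,0,0,0,0]]]'

```text
time_s: 15.5
tool_pos: [0.5155, 0.1912, 0.227]
ee_rot: [-0.06, 0.997, 0.049, 0.002]
contact_force: [-0.0, -0.4, -2.9]
opening: 0.206
```

```bash
python3 chk.py; python3 -c "
from h import *
print(arm.sense()['torque'])"
```

```text
15.5 [0.51547752 0.19123324 0.22698118] [-0.060188    0.99698693  0.04888041  0.00227459] [-0.02321343 -0.38759062 -2.91395191] 0.20583932444585185
yaw 95.6498635644191 pitch 6.880037392813998
handle [0.51538946 0.19908463 0.16215497] tip [0.49994653 0.35518487 0.18108194]
tip lateral (right of push +) -0.00039910818026791216 along from y=.27 0.08563250354539095
[-0.36783733 -0.0221393   0.04396994]
```

Emit:
play_rows --steps '[[[0.0014,-0.003,0,0,0,-0.006,0],[0.0014,-0.006,0,0,0,-0.006,0],[0.0014,-0.009,0,0,0,-0.006,0],[0.0014,-0.012,0,0,0,-0.006,0],[0.0014,-0.015,0,0,0,-0.006,0],[0.0014,-0.018,0,0,0,-0.006,0],[0.0014,-0.02,0,0,0,-0.006,0],[0.0014,-0.02,0,0,0,-0.006,0]]]'

```text
time_s: 16.17
tool_pos: [0.527, 0.0873, 0.2279]
ee_rot: [-0.06, 0.998, 0.025, 0.005]
contact_force: [-0.2, -0.8, -3.9]
opening: 0.205
```

Emit:
play_rows --steps '[[[0.0014,-0.02,0,0,0,-0.006,0],[0.0014,-0.02,0,0,0,-0.006,0],[0.0014,-0.02,0,0,0,-0.006,0],[0.0014,-0.02,0,0,0,-0.006,0],[0.0014,-0.02,0,0,0,-0.006,0],[0.0014,-0.02,0,0,0,-0.006,0],[0.0014,-0.02,0,0,0,-0.006,0],[0.0014,-0.02,0,0,0,-0.006,0]]]'

```text
time_s: 16.83
tool_pos: [0.538, -0.073, 0.2279]
ee_rot: [-0.059, 0.998, 0.001, 0.006]
contact_force: [0.4, 0.4, -3.3]
opening: 0.21
```

Emit:
play_rows --steps '[[[0.0014,-0.02,0,0,0,-0.006,0],[0.0014,-0.02,0,0,0,-0.006,0],[0.0014,-0.02,0,0,0,-0.006,0],[0.0014,-0.02,0,0,0,-0.006,0],[0.0014,-0.02,0,0,0,-0.006,0],[0.0014,-0.02,0,0,0,-0.006,0],[0.0014,-0.02,0,0,0,-0.006,0],[0.0014,-0.02,0,0,0,-0.006,0]]]'

```text
time_s: 17.5
tool_pos: [0.549, -0.2331, 0.2279]
ee_rot: [-0.059, 0.998, -0.023, 0.007]
contact_force: [-0.2, 0.6, -2.3]
opening: 0.208
```

Emit:
play_rows --steps '[[[0.0014,-0.02,0,0,0,-0.007,0],[0.0014,-0.02,0,0,0,-0.007,0],[0.0014,-0.018,0,0,0,-0.007,0],[0.0014,-0.016,0,0,0,-0.007,0],[0.0014,-0.012,0,0,0,-0.007,0],[0.0014,-0.01,0,0,0,-0.007,0],[0.0014,-0.006,0,0,0,-0.006,0],[0.0014,-0.004,0,0,0,-0.006,0]]]'

```text
time_s: 18.17
tool_pos: [0.5607, -0.3376, 0.2277]
ee_rot: [-0.059, 0.997, -0.05, 0.009]
contact_force: [0.9, -0.1, -2.5]
opening: 0.207
```

Emit:
play_rows --steps '[[[0,0,0,0,0,0,0],[0,0,0,0,0,0,0]]]'

```text
time_s: 18.33
tool_pos: [0.5607, -0.3366, 0.2277]
ee_rot: [-0.06, 0.997, -0.049, 0.009]
contact_force: [0.2, -0.8, -3.1]
opening: 0.207
```

```bash
python3 chk.py; python3 -c "
from h import *
print(arm.sense()['torque'])"
```

```text
18.3333 [ 0.56073841 -0.33657609  0.22774686] [-0.0595735   0.99697435 -0.04916396  0.00872027] [ 0.22031649 -0.78016882 -3.06441789] 0.2072330593814508
yaw 84.39365150743171 pitch 6.8715541966591545
handle [ 0.56225634 -0.32887533  0.16292029] tip [ 0.57758099 -0.17276061  0.18182403]
tip lateral (right of push +) 0.02534638108069489 along from y=.27 -0.4473690994666312
[-0.26900143  0.09355335  0.00668414]
```

```bash
cat > tgt.py <<'E'
from h import *
from scipy.spatial.transform import Rotation as Ro
s=arm.sense(); q=Ro.from_quat(np.roll(s['ee_rot'],-1)); g=Ro.from_quat([.99873,-.0505,0,0])
print(s['time_s'],'turn',(g*q.inv()).as_rotvec().round(4),'shift',(np.array([.5593,-.3299,.1503])-s['tool_pos']).round(4),s['contact_force'],s['torque'])
E
python3 tgt.py
```

```text
18.3333 turn [-0.1182  0.0234 -0.0025] shift [-0.0014  0.0067 -0.0774] [ 0.22031649 -0.78016882 -3.06441789] [-0.26900143  0.09355335  0.00668414]
```

Emit:
play_rows --steps '[[[-0.0002,0.0008,-0.002,-0.0148,0.0029,0,0],[-0.0002,0.0008,-0.004,-0.0148,0.0029,0,0],[-0.0002,0.0008,-0.004,-0.0148,0.0029,0,0],[-0.0002,0.0008,-0.004,-0.0148,0.0029,0,0],[-0.0002,0.0008,-0.004,-0.0148,0.0029,0,0],[-0.0002,0.0008,-0.004,-0.0148,0.0029,0,0],[-0.0002,0.0008,-0.004,-0.0148,0.0029,-0.0025,0],[0,0.0011,-0.002,-0.0148,0.0029,0,0]]]'

```text
time_s: 19.0
tool_pos: [0.5589, -0.33, 0.1989]
ee_rot: [0.001, 0.999, -0.051, -0.0]
contact_force: [-0.5, -0.6, -2.9]
opening: 0.208
```

Emit:
play_rows --steps '[[[0,0,0,0,0,0,0],[0,0,0,0,0,0,0]]]'

```text
time_s: 19.17
tool_pos: [0.5592, -0.33, 0.1997]
ee_rot: [0.0, 0.999, -0.051, 0.0]
contact_force: [-0.7, 0.2, -2.7]
opening: 0.208
```

```bash
python3 tgt.py; python3 - <<'E'
exec(open('chk.py').read())
c=snap('wrist','w4'); a=snap('scene','s4')
for n,cc in (('w',c),('s',a)): print(n,[(dd,proj(cc,h+ax*dd/1000).round(1)) for dd in(35,121,143,158)])
u,v=proj(a,h+.08*ax).astype(int); print('o',u-40,v-40)
cv2.imwrite('pics/v10.png',np.hstack([cv2.resize(c['color'][:250,195:445],(400,400)),cv2.resize(a['color'][v-40:v+40,u-40:u+40],(400,400),interpolation=2)])[:,:,::-1])
E
```

```text
19.1667 turn [0.0006 0.0002 0.0001] shift [ 0.0001  0.0001 -0.0494] [-0.67584091  0.2251327  -2.72740606] [-0.18717689 -0.00989798 -0.0126912 ]
19.1667 [ 0.55922668 -0.33002901  0.19970522] [ 3.07522044e-04  9.98722405e-01 -5.05316869e-02  1.10210250e-04] [-0.67584091  0.2251327  -2.72740606] 0.20834433628585328
yaw 84.20702343323725 pitch -0.03455623779571315
handle [ 0.55923903 -0.33006985  0.13440524] tip [ 0.57518665 -0.17287677  0.13430994]
tip lateral (right of push +) 0.02295214029594044 along from y=.27 -0.4472510537794144
w [(35, array([315.1, 185.1])), (121, array([314.8, -27.8])), (143, array([314.7, -92.2])), (158, array([ 314.7, -138.7]))]
s [(35, array([253.5, 270. ])), (121, array([273.3, 247.4])), (143, array([278.1, 241.9])), (158, array([281.4, 238.2]))]
o 224 217
```

View pics/v10.png

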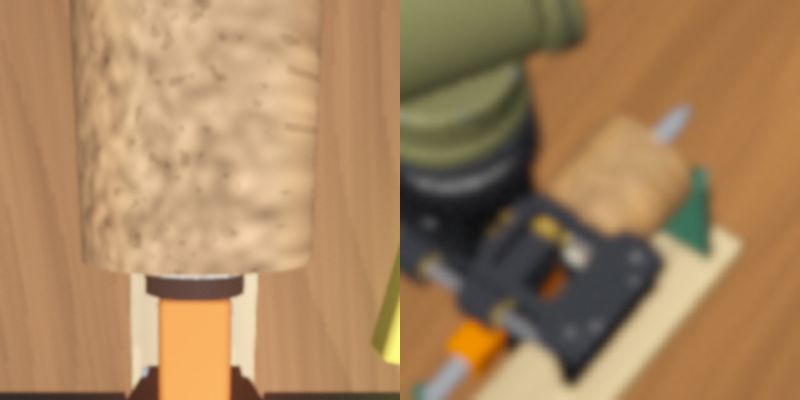

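Emit:
play_rows --steps '[[[0,0,-0.003,0,0,0,0],[0,0,-0.006,0,0,0,0],[0,0,-0.008,0,0,0,0],[0,0,-0.008,0,0,0,0],[0,0,-0.007,0,0,0,0],[0,0,-0.006,0,0,0,0],[0,0,-0.004,0,0,0,0],[0,0,-0.002,0,0,0,0]]]'

```text
time_s: 19.93
tool_pos: [0.5588, -0.33, 0.1545]
ee_rot: [-0.0, 0.999, -0.051, -0.0]
contact_force: [-0.0, -0.8, -2.9]
opening: 0.207
```

Emit:
play_rows --steps '[[[0,0,-0.0015,0,0,0,0],[0,0,-0.001,0,0,0,0],[0,0,0,0,0,0,0],[0,0,0,0,0,0,0]]]'

```text
time_s: 20.27
tool_pos: [0.5594, -0.3304, 0.1538]
ee_rot: [0.001, 0.999, -0.051, 0.001]
contact_force: [0.4, -0.2, -2.4]
opening: 0.205
```

```bash
python3 tgt.py
```

```text
20.2667 turn [0.0011 0.001  0.0004] shift [-0.0001  0.0005 -0.0035] [ 0.40896686 -0.15630002 -2.412597  ] [-0.14617179  0.07317207 -0.00999293]
```

Emit:
play_rows --steps '[[[0,0,-0.001,0,0,0,0],[0,0,-0.001,0,0,0,0],[0,0,-0.001,0,0,0,0],[0,0,-0.0005,0,0,0,0],[0,0,0,0,0,0,0],[0,0,0,0,0,0,0]]]'

```text
time_s: 20.77
tool_pos: [0.5594, -0.3304, 0.1503]
ee_rot: [0.0, 0.999, -0.051, 0.0]
contact_force: [-0.5, -0.2, -1.3]
opening: 0.206
```

```bash
python3 tgt.py
```

```text
20.7667 turn [0.0009 0.0009 0.0004] shift [-0.0001  0.0005  0.    ] [-0.50445318 -0.19568498 -1.28433587] [0.02967156 0.08771502 0.03097381]
```

Emit:
play_rows --steps '[[[0,0,-0.0005,0,0,0,0],[0,0,0,0,0,0,0],[0,0,0,0,0,0,0]]]'

```text
time_s: 21.02
tool_pos: [0.5594, -0.3305, 0.1502]
ee_rot: [0.0, 0.999, -0.051, 0.0]
contact_force: [-1.8, 1.0, 4.3]
opening: 0.209
```

```bash
python3 tgt.py
```

```text
21.0167 turn [0.001  0.0009 0.0004] shift [-0.0001  0.0006  0.0001] [-1.84385233  0.98519666  4.2819584 ] [0.21479439 0.39589966 0.00632656]
```

Emit:
play_rows --steps '[[[0,0,0,0,0,0,0.22],[0,0,0,0,0,0,0.25],[0,0,0,0,0,0,0.3],[0,0,0,0,0,0,0.4],[0,0,0,0,0,0,0.5],[0,0,0,0,0,0,0.6],[0,0,0,0,0,0,0.6],[0,0,0,0,0,0,0.6]]]'

```text
time_s: 21.68
tool_pos: [0.5592, -0.3303, 0.1493]
ee_rot: [0.0, 0.999, -0.051, 0.0]
contact_force: [-0.3, -1.1, 0.1]
opening: 0.575
```

Emit:
play_rows --steps '[[[0,0,0.005,0,0,0,0.6],[0,0,0.015,0,0,0,0.6],[0,0,0.025,0,0,0,0.6],[0,0,0.03,0,0,0,0.6],[0,0,0.03,0,0,0,0.6],[0,0,0.025,0,0,0,0.6],[0,0,0.01,0,0,0,0.6],[0,0,0,0,0,0,0.6]]]'

```text
time_s: 22.35
tool_pos: [0.5605, -0.3312, 0.2947]
ee_rot: [0.003, 0.999, -0.051, 0.004]
contact_force: [-0.4, -0.6, -0.5]
opening: 0.603
```

Emit:
play_rows --steps '[[[0,0,0,0,0,0,0.6],[0,0,0,0,0,0,0.6],[0,0,0,0,0,0,0.6],[0,0,0,0,0,0,0.6]]]'

```text
time_s: 22.68
tool_pos: [0.5586, -0.3299, 0.2869]
ee_rot: [-0.001, 0.999, -0.051, -0.001]
contact_force: [0.3, 0.1, -0.8]
opening: 0.601
```

```bash
python3 - <<'E'
from h import *
c=snap('wrist','w5'); a=snap('scene','s5'); b=snap('side','d5'); print(arm.sense()['tool_pos'])
t=np.radians(84.2)
for d in (-61,-48,35,41,121,143,158):
    p=np.array([.5593,-.33,.085])+d/1000*np.array([np.cos(t),np.sin(t),0]); print(d,proj(a,p).round(1),proj(c,p).round(1))
u,v=265,275; print('o',u-50,v-50)
cv2.imwrite('pics/v11.png',np.hstack([cv2.resize(a['color'][v-50:v+50,u-50:u+50],(400,400),interpolation=2),cv2.resize(c['color'][:300,170:470],(400,400))])[:,:,::-1])
E
```

```text
[ 0.55898875 -0.33018354  0.28820298]
-61 [232.  305.9] [317.1 259.7]
-48 [235.3 302.1] [317.1 246. ]
35 [255.3 278.8] [317.1 151.7]
41 [256.7 277.2] [317.1 144.3]
121 [274.4 256.6] [317.1  39.4]
143 [279.1 251.2] [317.1   8. ]
158 [282.2 247.6] [317.1 -14.1]
o 215 225
```

View pics/v11.png

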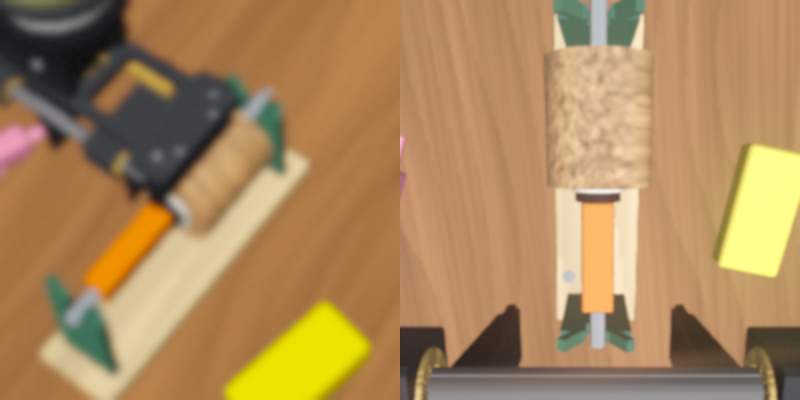

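```bash
python3 - <<'E'
from h import *
c=load('w5'); t=np.radians(84.2); P=cloud(c); I=c['color']
def p(d,z,lat=0): return proj(c,np.array([.5593,-.33,z])+d/1000*np.array([np.cos(t),np.sin(t),0])).round(1)
for d,z in((35,.095),(35,.099),(41,.099),(41,.094),(41,.114),(44,.114)): print(d,z,p(d,z))
for v in range(134,158): print(v,I[v,318],I[v,330],P[v,318].round(4))
E
```

```text
35 0.095 [317.1 153.1]
35 0.099 [317.1 153.7]
41 0.099 [317.1 146. ]
41 0.094 [317.1 145.4]
41 0.114 [317.1 147.9]
44 0.114 [317.1 143.9]
134 [220 185 147] [227 192 152] [ 0.5651 -0.2791  0.1143]
135 [217 182 145] [221 186 148] [ 0.565  -0.2799  0.1133]
136 [217 182 145] [215 180 142] [ 0.565  -0.2806  0.1143]
137 [218 183 145] [214 179 140] [ 0.5649 -0.2813  0.1138]
138 [216 180 142] [214 179 141] [ 0.5648 -0.282   0.1142]
139 [216 181 144] [214 178 140] [ 0.5647 -0.2827  0.1149]
140 [217 182 147] [212 179 143] [ 0.5647 -0.2834  0.1149]
141 [227 204 182] [222 201 177] [ 0.5646 -0.2842  0.114 ]
142 [244 234 224] [242 234 220] [ 0.5644 -0.2861  0.1003]
143 [248 245 240] [244 240 228] [ 0.5644 -0.2869  0.1003]
144 [224 222 218] [212 208 196] [ 0.5643 -0.2877  0.0999]
145 [175 169 164] [153 143 132] [ 0.5642 -0.2885  0.0993]
146 [126 109 103] [113  90  78] [ 0.5641 -0.2892  0.1001]
147 [111  86  76] [107  80  67] [ 0.564  -0.2902  0.0975]
148 [111  87  76] [105  78  65] [ 0.564  -0.2908  0.0998]
149 [110  86  76] [106  79  66] [ 0.5639 -0.2917  0.0984]
150 [114  88  77] [120  93  75] [ 0.5638 -0.2923  0.1001]
151 [143  98  77] [165 135 106] [ 0.5637 -0.2932  0.0985]
152 [192 127  81] [211 176 139] [ 0.5636 -0.2943  0.0961]
153 [231 159  90] [233 193 151] [ 0.5635 -0.2952  0.0948]
154 [251 181 104] [240 192 148] [ 0.5635 -0.2959  0.0957]
155 [255 185 107] [242 189 142] [ 0.5634 -0.2967  0.0953]
156 [255 187 108] [242 189 141] [ 0.5633 -0.2976  0.0948]
157 [255 187 107] [241 188 141] [ 0.5632 -0.2983  0.0956]
```

```bash
python3 -c "
from h import *
print(arm.hand_in())"
```

```text
the job is handed in; nothing more can be done
None
```

I finished the job and handed it in at about 23 s of robot time. The spindle is back in both notches of its rack with the cork roller up against the collar.

- **Threading:** The shaft went through the bore of the roller in the right-hand dock, with no side force above about 1 N.
- **Pressing:** I held 9.6–11.4 N at the wrist for just over 2 s. Up to 2 N of that may be the roller's drag, so the squeeze itself may have been nearer 8–10 N. I read the force only at the end of each move, and no reading passed 11.4 N.
- **Return:** I eased off to about 0.5 N before lifting. I carried the spindle with its tip slightly up so the roller stayed on the collar, then levelled it and lowered it into the notches. It settled with about 4 N of support before I opened the fingers, so it was not dropped.

**Last checks:** The final pictures show the stub and shaft in both notches. The roller's white hub sits directly against the collar with no shaft showing between them. The wax is where it was, and the gripper is clear above the rack and did not touch the roller. The bottle and screwdriver were not checked again at the end, but the arm never came near them. No check failed or disagreed.

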